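Shut the tilt-out bin and pull-test its catch

TASK

The frosted tilt-out bin in the pull-out cabinet is leaning out towards you: push it fully home until its catch snaps in. Then prove that the catch holds: hook the front rim from inside the bin and pull it straight towards you with a steady 12 newtons or so for a good second, without dragging it open, then let it settle back fully shut, and come away. Leave the jars and the blue measuring cup where they are.

Things in the scene. Friction and masses are not known exactly. Their poses are not given: they have to be found in the camera images.
- cabinet: fixed grey melamine pull-out cabinet; 210 mm (its x) by 510 mm (its y), nothing on it above z = 0.262. Origin on the worktop below the middle of the bin's hinge. x points away from the robot into the cabinet (the bin tilts out to -x), y along the cabinet to the jars, z up. Bin bay centred on y = 0 with a 140 mm tall end panel beyond y = -0.1; jar bay at y = 0.14 to 0.386, then a 250 mm face panel
- bin_hinge (a point): middle of the bin's hinge line, at (0, 0, 0.045) in the cabinet frame; the hinge runs along the cabinet's y. Frame as the cabinet's
- catch (a point): sprung brass nose of the catch, 16 mm ball beside the bin's jar-side wall, at (-0.012, 0.095, 0.225) in the cabinet frame, in a dark housing (x -0.035 to 0.011, y 0.114 to 0.148, up to z 0.245). A wedge on the bin's side snaps past it. Shut, the rim resists outward pull like a spring: about 4 N to start, then some 1.3 N per mm of rim travel; 12 N is about 7 mm, 0.033 rad
- bin (a joint): tilt of the bin, rad: 0 = fully home at its stop; grows as its top leans out to the cabinet's -x; at most 0.46, starts 0.26 to 0.42. Leaning, it stays where left (about 1 N moves it). From 0.3 rad inwards the catch resists with up to 12 N at the rim; below about 0.09 rad the catch draws it home. Pulled out beyond about 22 N or 0.065 rad the catch lets go; eased off before that, it springs home
- bin_rim (a point): top middle of the bin's front rim, moves with the bin; (-0.040, 0, 0.260) in the cabinet frame when shut, axes then as the cabinet's. The bin: empty open frosted plastic box, 100 (x) x 170 (y) x 225 mm tall, 4 mm walls; front rim a white bead 12 mm thick (6 mm each side of this point), 12 mm high. Inside, clear space from 6 to 96 mm behind this point, 80 mm each side, 210 mm deep
- jar0_mid (a point): one of three loose amber glass jars with steel twist caps, 60 mm across, 115 mm tall, standing in the cabinet's open bay; point at its centre. Leave alone
- jar1_mid (a point): one of three loose amber glass jars with steel twist caps, 60 mm across, 115 mm tall, standing in the cabinet's open bay; point at its centre. Leave alone
- jar2_mid (a point): one of three loose amber glass jars with steel twist caps, 60 mm across, 115 mm tall, standing in the cabinet's open bay; point at its centre. Leave alone
- cup_mid (a point): blue enamel measuring cup with a handle, 80 mm across and 75 mm tall, on the worktop beside the cabinet; point at its centre. Leave alone

How it is judged:
By the outcome, as a careful person would: the job done as asked, in the order asked, and still so for the second after the job is handed in, with the robot touching nothing.
It also fails if it takes over 54 s, if anything falls off the work surface, if the arm or the gripper's body presses on something with over 40 N, if the wrist force passes 120 N, or if a joint passes its speed limit or range.

ROBOT

A 6-joint arm with a two-finger parallel gripper is mounted at the origin on the work surface. World frame = base frame: x ahead of the robot, y to its left, z up, the work surface at z = 0. Lengths are in mm, angles in rad, forces in N, time in s.
With the tool pointing down it reaches from about 300 to 775 mm from the base axis. Payload 14.6 kg.
Tool frame: the origin (TCP) lies at the very end of the fingers, on their centre line; the grasp point (between the pads) lies 19 mm behind it; z points along the fingers, y is the line along which they close (so a half turn about z gives the same grasp; the last joint's range is limited). The gripper opens to 94 mm and grips with 3 to 60 N. Pads are 16 mm wide; open, the fingers measure 119 mm over their backs; the gripper's body (75 mm by 177 mm) begins 78 mm behind the grasp point.
Start: joints at [-1.201, 0.3, 1.521, -0, 1.321, -0.067], TCP at [232.665, -498.353, 205.446] pointing down, gripper open.
Joint ranges: [-3.03, 3.03], [-0.79, 2.21], [0.23, 2.52], [-1.04, 4.18], [0, 3.07], [-2.55, 2.55]. Speed limits (rad/s): [2.22, 2.22, 2.57, 3.14, 3.14, 3.14].

INTERFACE

Orientations are given as [roll, pitch, yaw] about the fixed x, y, z axes, in that order (R = Rz(yaw) Ry(pitch) Rx(roll)).
In Python, from cell import manip gives the robot as it stands. The module is installed in compiled form; this text tells all that it offers.
- The arm moves only by the shell command python3 -m inch 'ROWS' [FORCE]. ROWS is JSON, a list of rows, each an object of numbers: "gripper": the opening, from 0 (shut) to 1 (fully open); "dx", "dy", "dz": the shift along the world's x, y, z in m; "wx", "wy", "wz": the turn, a rotation vector about the world's x, y, z in degrees. A call has exactly 5 rows; each row is the pose to reach, as a shift and turn from the pose commanded when the call began; what a row does not reach only later rows make up. A row lasts 1/12 s, in which the tool goes at most 41.7 mm and 7.16 degrees, less where a joint would pass 70% of its speed; a pose out of reach is approached as far as the arm can. A call with a gripper value outside its range is refused whole. The fingers move at their own pace and stop on an object; FORCE is the grip in N (left out, the last holds). Time passes only in rows, so rows that repeat a pose let the fingers close, or fill a call up. It gives the time, the measured TCP pose, the force, the opening and the grip force at its end, in the units of the state.
- manip.read_state(): the state, without advancing time (a new reading comes with each control period).
- manip.camera(name): name is "scene" or "top"; returns the picture (400x640x3 uint8, blue, green, red); there is no depth.
- manip.camera_info(name): a dict with "camera_matrix" (3x3 intrinsics, pixels), "D" ([k1, k2, p1, p2, k3] as OpenCV has them; the pictures are not rectified), "R" (3x3) and "t" (3): a world point X has camera coordinates R X + t. Camera axes: x right, y down, z forward; pixel columns grow to the right and rows downward; lengths in mm; the calibration is good to about 2 mm. A picture is of the moment at which its call begins. camera_info takes no time and is no camera call.
- manip.sign_off(): hands the job in; it is judged then, once.
The state is a dict: "clock": time; "joints": joint angles; "qd": joint speeds; "effort": joint torques, N m; "eef_pos": TCP position; "eef_rot": TCP orientation; "wrist_force": force on the tool from outside, world axes, zero at the start; "moment": the same for the moment, N m; "finger_gap": finger opening in mm; "finger_force": force on a finger pad.
Only numpy, scipy, OpenCV 4.12 (cv2) and the standard library are available. Lean on these libraries where they do the work, as an engineer would, in place of code of your own. Each camera call takes 0.05 s, during which the arm holds its last target. There are 200 camera calls.

## Working session

There is one attempt and no reset: what is moved stays moved. The work goes in short steps, Python scripts to look and compute and a shell command to move; the robot and the scene stay as the last step left them, time stands still between calls to the robot, and variables do not carry over. Pictures are saved under pics/ and viewed, at most 10 in all, crops included, and the job is handed in when it is done.

```bash
mkdir -p pics; python3 - <<'E'
from cell import manip
import cv2
for n in("scene","top"):
    im=manip.camera(n);cv2.imwrite(f"pics/{n}0.png",im)
    c=manip.camera_info(n);print(n,c)
print(manip.read_state())
E
```

```text
scene {'camera_matrix': array([[391.58642786,   0.        , 324.46853629],
       [  0.        , 391.58642786, 204.80466122],
       [  0.        ,   0.        ,   1.        ]]), 'D': array([-0.04397121,  0.        ,  0.        ,  0.        ,  0.        ]), 'R': array([[-9.89916243e-01,  1.41651586e-01,  8.12730850e-04],
       [ 1.33420681e-01,  9.34292313e-01, -3.30600658e-01],
       [-4.75894358e-02, -3.27158526e-01, -9.43770388e-01]]), 't': array([5.41780620e+02, 8.04227510e-01, 1.08456596e+03])}
top {'camera_matrix': array([[447.02343477,   0.        , 310.98651449],
       [  0.        , 447.02343477, 207.46006351],
       [  0.        ,   0.        ,   1.        ]]), 'D': array([-0.07485374,  0.        ,  0.        ,  0.        ,  0.        ]), 'R': array([[ 0.01349821, -0.99989852, -0.00455567],
       [-0.99018842, -0.01273311, -0.13915732],
       [ 0.13908519,  0.00638935, -0.99025981]]), 't': array([  -9.81813924,  575.69048847, 1232.70526874])}
{'clock': 0.1, 'joints': array([-1.20057817e+00,  3.00398770e-01,  1.52149205e+00, -3.49536574e-05,
        1.32068483e+00, -6.65948783e-02]), 'qd': array([ 0.00107987,  0.00035011, -0.00235861,  0.00139539,  0.00122965,
        0.00033191]), 'effort': array([ 3.18115599e-03, -5.32645154e+01, -3.53281474e+01,  7.10438238e-02,
        2.34790274e-02, -4.92987010e-05]), 'eef_pos': array([ 232.59104958, -498.1548704 ,  204.96366448]), 'eef_rot': array([-3.14060958e+00, -3.16317512e-05,  4.36821690e-01]), 'wrist_force': array([ 0.13738821, -0.16780588,  0.35375002]), 'moment': array([ 0.01662713,  0.02276827, -0.03372228]), 'finger_force': 0.0, 'finger_gap': 94.0368435167704}
```

View pics/scene0.png

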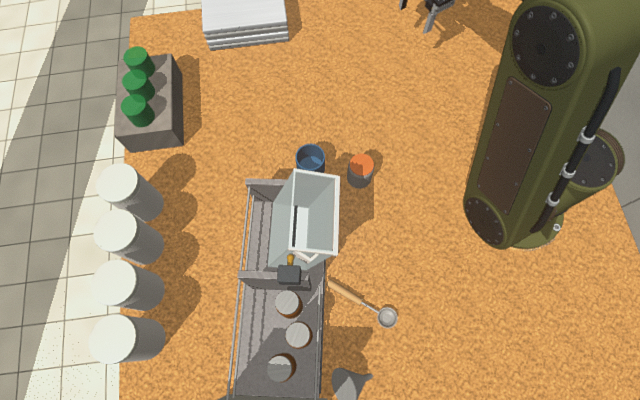

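View pics/top0.png

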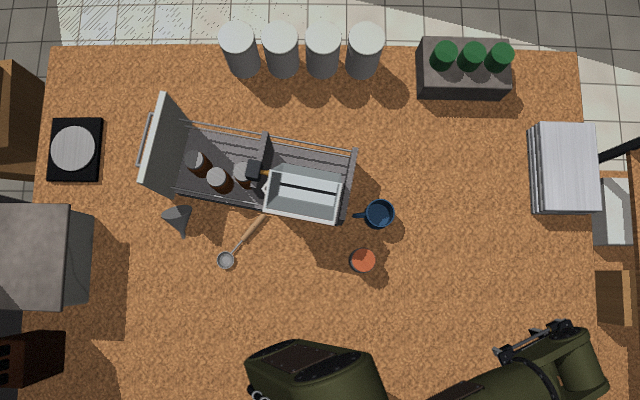

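The scene view shows the bin rim around (290-340, 172-255), with the front rim on the right. In the top view the rim spans (265-345, 168-222), the dark catch housing is at (254,170), and the cup is at (378,213). I'll enlarge both.

```bash
python3 - <<'E'
import cv2
a=cv2.imread("pics/top0.png")[120:240,230:410];b=cv2.imread("pics/scene0.png")[135:315,220:400]
cv2.imwrite("pics/topc.png",cv2.resize(a,(720,480),interpolation=cv2.INTER_CUBIC));cv2.imwrite("pics/scec.png",cv2.resize(b,(600,600),interpolation=cv2.INTER_CUBIC))
E
```

```text
(no output)
```

View pics/topc.png

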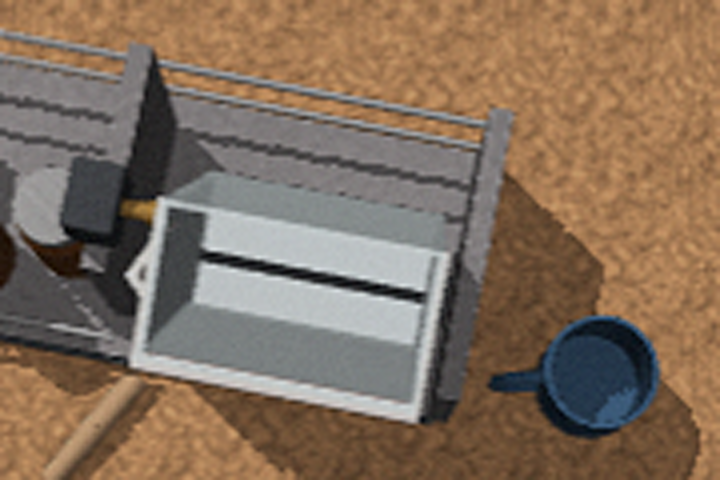

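View pics/scec.png

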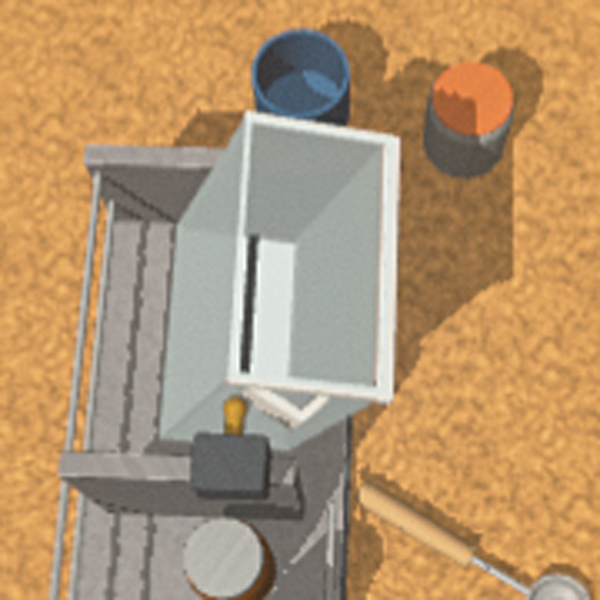

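Top-view crop: rim corners at (160,198), (133,364), (420,422) and (450,252). Scene crop: the same corners at (228,382), (392,402), (400,138) and (247,112). The brass nose and housing are visible in both, so I'll triangulate.

```bash
cat > h.py <<'E'
import numpy as np,cv2
from cell import manip
def tri(pt,ps):
    P=[];q=[]
    for n,p in(("top",pt),("scene",ps)):
        c=manip.camera_info(n)
        q.append(cv2.undistortPoints(np.array(p,float).reshape(-1,1,2),c["camera_matrix"],c["D"])[:,0].T)
        P.append(np.c_[c["R"],c["t"]])
    X=cv2.triangulatePoints(P[0],P[1],q[0],q[1]);return (X[:3]/X[3]).T
def ray(n,p,z):
    c=manip.camera_info(n);q=cv2.undistortPoints(np.array(p,float).reshape(-1,1,2),c["camera_matrix"],c["D"])[:,0]
    d=np.c_[q,np.ones(len(q))]@c["R"];C=-c["R"].T@c["t"];return C+d*((z-C[2])/d[:,2])[:,None]
T=lambda a:(np.array(a,float)+.5)/4-.5+[230,120]
S=lambda a:(np.array(a,float)+.5)/(600/180)-.5+[220,135]
E
python3 - <<'E'
from h import *
np.set_printoptions(precision=1,suppress=True)
X=tri(T([(160,198),(133,364),(420,422),(450,252)]),S([(228,382),(392,402),(400,138),(247,112)]))
print(X,np.linalg.norm(np.roll(X,-1,0)-X,axis=1))
# housing top corners (z 245): back-jar, back-bin, front-bin, front-jar
print(ray("top",T([(73,157),(127,163),(113,243),(63,233)]),245))
print(ray("scene",S([(192,490),(190,435),(268,433),(268,497)]),245))
# end panel top z140, back/front far edges
print(ray("top",T([(512,110),(490,110)]),140),ray("scene",S([(86,148)]),140))
# wall at jar side of bay: top back corners
print(ray("top",T([(130,47),(153,47)]),250), ray("scene",S([(65,455)]),250))
c=manip.camera_info
for n in("top","scene"):print(-c(n)["R"].T@c(n)["t"])
E
```

```text
[[634.5  95.9 264.3]
 [538.7 113.8 229.1]
 [506.  -60.4 229.2]
 [603.2 -75.9 266.5]] [103.6 177.2 105.2 174.7]
[[664.2 151.4 245. ]
 [660.8 118.4 245. ]
 [611.3 125.3 245. ]
 [617.1 155.8 245. ]]
[[663.7 153.5 245. ]
 [661.4 120.6 245. ]
 [614.9 126.  245. ]
 [619.6 163.9 245. ]]
[[ 726.5 -125.5  140. ]
 [ 726.3 -110.8  140. ]] [[ 725.6 -122.5  140. ]]
[[732.3 118.2 250. ]
 [732.4 104.1 250. ]] [[735.9 123.2 250. ]]
[ 398.7  -10.4 1300.8]
[ 587.8  277.3 1023.4]
```

Origin is near (630-638, 6), yaw about -0.185 and tilt about 0.35, with the rim's front edge centred at (522, 27, 229). I'm moving in front of it with closed fingers, turned to the cabinet.

```bash
python3 -m inch '[{"gripper":0,"dx":0.017,"dy":0.037,"dz":0.01,"wz":-7},{"gripper":0,"dx":0.034,"dy":0.074,"dz":0.01,"wz":-14},{"gripper":0,"dx":0.051,"dy":0.111,"dz":0.01,"wz":-21},{"gripper":0,"dx":0.068,"dy":0.148,"dz":0.01,"wz":-28},{"gripper":0,"dx":0.085,"dy":0.185,"dz":0.01,"wz":-35.6}]' 20
python3 -m inch '[{"gripper":0,"dx":0.017,"dy":0.037},{"gripper":0,"dx":0.034,"dy":0.074},{"gripper":0,"dx":0.051,"dy":0.111},{"gripper":0,"dx":0.068,"dy":0.148},{"gripper":0,"dx":0.085,"dy":0.185}]'
python3 -m inch '[{"gripper":0,"dx":0.016,"dy":0.036},{"gripper":0,"dx":0.032,"dy":0.072},{"gripper":0,"dx":0.048,"dy":0.108},{"gripper":0,"dx":0.064,"dy":0.144},{"gripper":0,"dx":0.075,"dy":0.163}]'
```

```text
validation failed for argument at $[0]...
validation failed for argument at $[0]...
validation failed for argument at $[0]...
```

```bash
python3 -m inch '[{"gripper":0,"dx":0.017,"dy":0.037,"dz":0.01,"wx":0,"wy":0,"wz":-7},{"gripper":0,"dx":0.034,"dy":0.074,"dz":0.01,"wx":0,"wy":0,"wz":-14},{"gripper":0,"dx":0.051,"dy":0.111,"dz":0.01,"wx":0,"wy":0,"wz":-21},{"gripper":0,"dx":0.068,"dy":0.148,"dz":0.01,"wx":0,"wy":0,"wz":-28},{"gripper":0,"dx":0.085,"dy":0.185,"dz":0.01,"wx":0,"wy":0,"wz":-35.6}]' 20
```

```text
clock: 0.52
eef_pos: [314.8, -318.7, 215.3]
eef_rot: [-3.141, 0.0, -0.156]
wrist_force: [0.7, -0.7, 0.5]
finger_gap: 63.7
finger_force: 0.0
```

```bash
python3 -m inch '[{"gripper":0,"dx":0.017,"dy":0.037,"dz":0,"wx":0,"wy":0,"wz":0},{"gripper":0,"dx":0.034,"dy":0.074,"dz":0,"wx":0,"wy":0,"wz":0},{"gripper":0,"dx":0.051,"dy":0.111,"dz":0,"wx":0,"wy":0,"wz":0},{"gripper":0,"dx":0.068,"dy":0.148,"dz":0,"wx":0,"wy":0,"wz":0},{"gripper":0,"dx":0.085,"dy":0.185,"dz":0,"wx":0,"wy":0,"wz":0}]'
python3 -m inch '[{"gripper":0,"dx":0.016,"dy":0.035,"dz":0,"wx":0,"wy":0,"wz":0},{"gripper":0,"dx":0.032,"dy":0.070,"dz":0,"wx":0,"wy":0,"wz":0},{"gripper":0,"dx":0.048,"dy":0.105,"dz":0,"wx":0,"wy":0,"wz":0},{"gripper":0,"dx":0.064,"dy":0.140,"dz":0,"wx":0,"wy":0,"wz":0},{"gripper":0,"dx":0.075,"dy":0.163,"dz":0,"wx":0,"wy":0,"wz":0}]'
```

```text
clock: 0.93
eef_pos: [399.8, -133.7, 215.5]
eef_rot: [3.142, -0.0, -0.15]
wrist_force: [0.7, -0.1, -0.2]
finger_gap: 30.5
finger_force: 0.0
clock: 1.35
eef_pos: [475.1, 30.3, 215.3]
eef_rot: [-3.141, 0.0, -0.148]
wrist_force: [0.3, -1.0, -0.4]
finger_gap: 0.6
finger_force: 0.0
```

```bash
python3 -m inch '[{"gripper":0,"dx":0.012,"dy":-0.002,"dz":0.003,"wx":0,"wy":0,"wz":-2},{"gripper":0,"dx":0.024,"dy":-0.004,"dz":0.006,"wx":0,"wy":0,"wz":-2},{"gripper":0,"dx":0.036,"dy":-0.0065,"dz":0.009,"wx":0,"wy":0,"wz":-2},{"gripper":0,"dx":0.048,"dy":-0.009,"dz":0.012,"wx":0,"wy":0,"wz":-2},{"gripper":0,"dx":0.06,"dy":-0.011,"dz":0.015,"wx":0,"wy":0,"wz":-2}]'
python3 -m inch '[{"gripper":0,"dx":0.006,"dy":-0.001,"dz":0.001,"wx":0,"wy":0,"wz":0},{"gripper":0,"dx":0.012,"dy":-0.002,"dz":0.002,"wx":0,"wy":0,"wz":0},{"gripper":0,"dx":0.018,"dy":-0.003,"dz":0.003,"wx":0,"wy":0,"wz":0},{"gripper":0,"dx":0.023,"dy":-0.004,"dz":0.004,"wx":0,"wy":0,"wz":0},{"gripper":0,"dx":0.028,"dy":-0.005,"dz":0.005,"wx":0,"wy":0,"wz":0}]'
```

```text
clock: 1.77
eef_pos: [533.7, 16.7, 231.1]
eef_rot: [-3.142, 0.004, -0.184]
wrist_force: [-23.8, 3.3, 21.5]
finger_gap: 0.5
finger_force: 12.7
clock: 2.18
eef_pos: [562.8, 11.3, 235.3]
eef_rot: [3.142, 0.0, -0.185]
wrist_force: [-0.2, -0.6, -0.5]
finger_gap: 0.7
finger_force: 0.0
```

The force built up and then dropped, so the catch has drawn the bin in. I'll press on gently to the stop.

```bash
python3 -m inch '[{"gripper":0,"dx":0.002,"dy":0,"dz":0,"wx":0,"wy":0,"wz":0},{"gripper":0,"dx":0.004,"dy":-0.001,"dz":0,"wx":0,"wy":0,"wz":0},{"gripper":0,"dx":0.006,"dy":-0.001,"dz":0,"wx":0,"wy":0,"wz":0},{"gripper":0,"dx":0.008,"dy":-0.0015,"dz":0,"wx":0,"wy":0,"wz":0},{"gripper":0,"dx":0.01,"dy":-0.002,"dz":0,"wx":0,"wy":0,"wz":0}]'
python3 - <<'E'
from h import *
for n in("top","scene"):cv2.imwrite(f"pics/{n}1.png",manip.camera(n))
a=cv2.imread("pics/top1.png")[130:230,235:385];b=cv2.imread("pics/scene1.png")[160:280,235:355]
cv2.imwrite("pics/c1.png",np.hstack([cv2.resize(a,(450,300),interpolation=cv2.INTER_CUBIC),cv2.resize(b,(300,300),interpolation=cv2.INTER_CUBIC)]))
E
```

```text
clock: 2.6
eef_pos: [572.7, 9.4, 235.4]
eef_rot: [3.142, 0.0, -0.185]
wrist_force: [-0.8, -0.2, 0.1]
finger_gap: 0.5
finger_force: 0.0
```

View pics/c1.png

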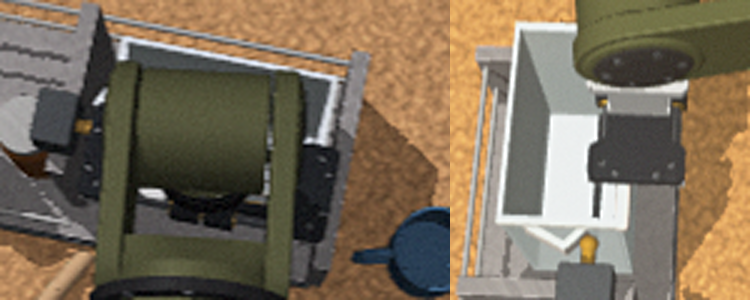

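The left part shows the bin home and upright under the arm. The right part shows the wedge at (560,240), past the nose at (588,245). I'll confirm by touching the stop.

```bash
python3 -m inch '[{"gripper":0,"dx":0.001,"dy":0,"dz":0,"wx":0,"wy":0,"wz":0},{"gripper":0,"dx":0.002,"dy":0,"dz":0,"wx":0,"wy":0,"wz":0},{"gripper":0,"dx":0.003,"dy":-0.0005,"dz":0,"wx":0,"wy":0,"wz":0},{"gripper":0,"dx":0.004,"dy":-0.001,"dz":0,"wx":0,"wy":0,"wz":0},{"gripper":0,"dx":0.005,"dy":-0.001,"dz":0,"wx":0,"wy":0,"wz":0}]'
```

```text
clock: 3.12
eef_pos: [573.6, 9.3, 235.5]
eef_rot: [3.141, 0.011, -0.184]
wrist_force: [-45.7, 5.5, 16.1]
finger_gap: 0.4
finger_force: 22.9
```

```bash
python3 -m inch '[{"gripper":0,"dx":0.001,"dy":0,"dz":0,"wx":0,"wy":0,"wz":0},{"gripper":0,"dx":0.002,"dy":0,"dz":0,"wx":0,"wy":0,"wz":0},{"gripper":0,"dx":0.003,"dy":-0.0005,"dz":0,"wx":0,"wy":0,"wz":0},{"gripper":0,"dx":0.004,"dy":-0.001,"dz":0,"wx":0,"wy":0,"wz":0},{"gripper":0,"dx":0.004,"dy":-0.001,"dz":0,"wx":0,"wy":0,"wz":0}]'
```

```text
clock: 3.53
eef_pos: [573.9, 9.2, 235.6]
eef_rot: [3.141, 0.021, -0.183]
wrist_force: [-73.9, 10.7, 26.1]
finger_gap: 0.3
finger_force: 37.8
```

Firm stop reached with the finger centre at (573,9). I'm backing off and rising clear.

```bash
python3 -m inch '[{"gripper":0,"dx":-0.01,"dy":0.002,"dz":0,"wx":0,"wy":0,"wz":0},{"gripper":0,"dx":-0.03,"dy":0.006,"dz":0,"wx":0,"wy":0,"wz":0},{"gripper":0,"dx":-0.03,"dy":0.006,"dz":0.03,"wx":0,"wy":0,"wz":0},{"gripper":0,"dx":-0.06,"dy":0.01,"dz":0.06,"wx":0,"wy":0,"wz":0},{"gripper":0,"dx":-0.09,"dy":0.015,"dz":0.08,"wx":0,"wy":0,"wz":0}]'
python3 -m inch '[{"gripper":0,"dx":-0.035,"dy":0,"dz":0,"wx":0,"wy":0,"wz":0},{"gripper":0,"dx":-0.07,"dy":0,"dz":0,"wx":0,"wy":0,"wz":0},{"gripper":0,"dx":-0.1,"dy":0,"dz":0,"wx":0,"wy":0,"wz":0},{"gripper":0,"dx":-0.1,"dy":0,"dz":0,"wx":0,"wy":0,"wz":0},{"gripper":0,"dx":-0.1,"dy":0,"dz":0,"wx":0,"wy":0,"wz":0}]'
python3 - <<'E'
from h import *
for n in("top","scene"):cv2.imwrite(f"pics/{n}2.png",manip.camera(n))
a=cv2.imread("pics/top2.png")[130:230,235:385];b=cv2.imread("pics/scene2.png")[160:280,235:355]
cv2.imwrite("pics/c2.png",np.hstack([cv2.resize(a,(450,300),interpolation=cv2.INTER_CUBIC),cv2.resize(b,(300,300),interpolation=cv2.INTER_CUBIC)]))
E
```

```text
clock: 3.95
eef_pos: [491.1, 22.3, 316.9]
eef_rot: [-3.142, -0.001, -0.185]
wrist_force: [0.6, -0.1, 1.8]
finger_gap: 0.1
finger_force: 0.0
clock: 4.37
eef_pos: [391.0, 22.4, 316.3]
eef_rot: [-3.141, -0.002, -0.185]
wrist_force: [0.2, 0.4, -0.2]
finger_gap: 0.4
finger_force: 0.0
```

View pics/c2.png

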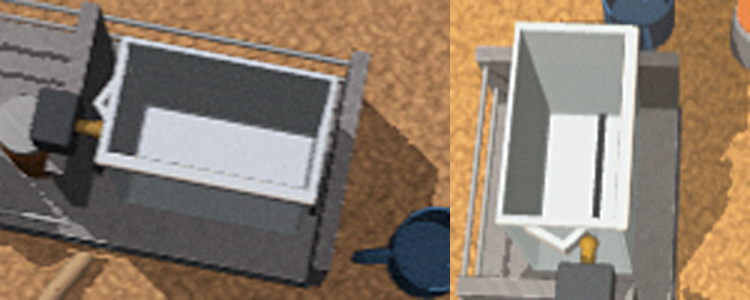

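The bin is shut and upright. Front rim ends in the left part: (96,163) and (318,203) on the front edge. In the right part the front edge runs from (636,26) to (628,230), with the wedge behind the nose at (588,243).

```bash
python3 - <<'E'
from h import *
np.set_printoptions(precision=1,suppress=True)
t=(np.array([(96,163),(318,203),(336,76),(122,38)])+.5)/3-.5+[235,130]
s=(np.array([(628-450,230),(638-450,26),(516-450,24),(497-450,222)])+.5)/2.5-.5+[235,160]
print(ray("top",t,260),ray("scene",s,260),tri(t,s),sep="\n")
E
```

```text
[[599.7 102.2 260. ]
 [569.9 -73.3 260. ]
 [672.8 -87.3 260. ]
 [702.   84.3 260. ]]
[[599.8 105.1 260. ]
 [569.  -69.3 260. ]
 [672.  -86.  260. ]
 [702.3  84.  260. ]]
[[600.4 103.2 253.3]
 [569.9 -73.2 252.9]
 [672.7 -87.3 257.9]
 [702.1  84.2 260.4]]
```

```bash
python3 -m inch '[{"gripper":0,"dx":0.035,"dy":-0.002,"dz":0,"wx":0,"wy":0,"wz":1},{"gripper":0,"dx":0.07,"dy":-0.004,"dz":0,"wx":0,"wy":0,"wz":1},{"gripper":0,"dx":0.105,"dy":-0.006,"dz":0,"wx":0,"wy":0,"wz":1},{"gripper":0,"dx":0.14,"dy":-0.008,"dz":0,"wx":0,"wy":0,"wz":1},{"gripper":0,"dx":0.175,"dy":-0.01,"dz":0,"wx":0,"wy":0,"wz":1}]'
python3 -m inch '[{"gripper":0,"dx":0.03,"dy":-0.002,"dz":0,"wx":0,"wy":0,"wz":0},{"gripper":0,"dx":0.05,"dy":-0.004,"dz":0,"wx":0,"wy":0,"wz":0},{"gripper":0,"dx":0.064,"dy":-0.004,"dz":0,"wx":0,"wy":0,"wz":0},{"gripper":0,"dx":0.064,"dy":-0.004,"dz":0,"wx":0,"wy":0,"wz":0},{"gripper":0,"dx":0.064,"dy":-0.004,"dz":-0.02,"wx":0,"wy":0,"wz":0}]'
python3 -m inch '[{"gripper":0,"dx":0,"dy":0,"dz":-0.015,"wx":0,"wy":0,"wz":0},{"gripper":0,"dx":0,"dy":0,"dz":-0.03,"wx":0,"wy":0,"wz":0},{"gripper":0,"dx":0,"dy":0,"dz":-0.045,"wx":0,"wy":0,"wz":0},{"gripper":0,"dx":0,"dy":0,"dz":-0.06,"wx":0,"wy":0,"wz":0},{"gripper":0,"dx":0,"dy":0,"dz":-0.06,"wx":0,"wy":0,"wz":0}]'
```

```text
clock: 4.88
eef_pos: [569.0, 12.2, 314.1]
eef_rot: [3.141, 0.001, -0.167]
wrist_force: [-0.2, -0.2, 1.0]
finger_gap: 0.2
finger_force: 0.0
clock: 5.3
eef_pos: [632.0, 8.3, 297.0]
eef_rot: [-3.141, -0.004, -0.167]
wrist_force: [0.7, 0.4, 0.9]
finger_gap: 0.9
finger_force: 0.0
clock: 5.72
eef_pos: [629.4, 8.5, 232.0]
eef_rot: [3.141, 0.005, -0.167]
wrist_force: [0.0, -0.2, -0.3]
finger_gap: 0.2
finger_force: 0.0
```

Inside the bin and clear. I'm easing towards the rim.

```bash
python3 -m inch '[{"gripper":0,"dx":-0.005,"dy":0.001,"dz":0,"wx":0,"wy":0,"wz":0},{"gripper":0,"dx":-0.01,"dy":0.0017,"dz":0,"wx":0,"wy":0,"wz":0},{"gripper":0,"dx":-0.015,"dy":0.0025,"dz":0,"wx":0,"wy":0,"wz":0},{"gripper":0,"dx":-0.017,"dy":0.003,"dz":0,"wx":0,"wy":0,"wz":0},{"gripper":0,"dx":-0.019,"dy":0.003,"dz":0,"wx":0,"wy":0,"wz":0}]'
python3 -m inch '[{"gripper":0,"dx":-0.001,"dy":0,"dz":0,"wx":0,"wy":0,"wz":0},{"gripper":0,"dx":-0.002,"dy":0,"dz":0,"wx":0,"wy":0,"wz":0},{"gripper":0,"dx":-0.003,"dy":0,"dz":0,"wx":0,"wy":0,"wz":0},{"gripper":0,"dx":-0.003,"dy":0,"dz":0,"wx":0,"wy":0,"wz":0},{"gripper":0,"dx":-0.003,"dy":0,"dz":0,"wx":0,"wy":0,"wz":0}]'
```

```text
clock: 6.13
eef_pos: [611.3, 11.5, 236.4]
eef_rot: [-3.141, -0.001, -0.167]
wrist_force: [0.2, 0.2, -0.5]
finger_gap: 0.3
finger_force: 0.0
clock: 6.55
eef_pos: [608.6, 11.4, 235.4]
eef_rot: [-3.142, 0.0, -0.167]
wrist_force: [-0.0, 0.2, 0.1]
finger_gap: 0.7
finger_force: 0.0
```

```bash
python3 -m inch '[{"gripper":0,"dx":-0.001,"dy":0,"dz":0,"wx":0,"wy":0,"wz":0},{"gripper":0,"dx":-0.002,"dy":0,"dz":0,"wx":0,"wy":0,"wz":0},{"gripper":0,"dx":-0.003,"dy":0,"dz":0,"wx":0,"wy":0,"wz":0},{"gripper":0,"dx":-0.003,"dy":0,"dz":0,"wx":0,"wy":0,"wz":0},{"gripper":0,"dx":-0.003,"dy":0,"dz":0,"wx":0,"wy":0,"wz":0}]'
```

```text
clock: 6.97
eef_pos: [605.5, 11.4, 235.5]
eef_rot: [-3.142, -0.0, -0.167]
wrist_force: [-1.4, -0.2, 1.1]
finger_gap: 0.2
finger_force: 0.0
```

```bash
python3 -m inch '[{"gripper":0,"dx":-0.001,"dy":0,"dz":0,"wx":0,"wy":0,"wz":0},{"gripper":0,"dx":-0.002,"dy":0.0005,"dz":0,"wx":0,"wy":0,"wz":0},{"gripper":0,"dx":-0.003,"dy":0.0005,"dz":0,"wx":0,"wy":0,"wz":0},{"gripper":0,"dx":-0.003,"dy":0.0005,"dz":0,"wx":0,"wy":0,"wz":0},{"gripper":0,"dx":-0.003,"dy":0.0005,"dz":0,"wx":0,"wy":0,"wz":0}]'
```

```text
clock: 7.38
eef_pos: [602.8, 11.8, 235.2]
eef_rot: [3.141, -0.0, -0.168]
wrist_force: [3.9, -1.4, -4.5]
finger_gap: 0.8
finger_force: 2.4
```

```bash
python3 -m inch '[{"gripper":0,"dx":-0.001,"dy":0,"dz":0,"wx":0,"wy":0,"wz":0},{"gripper":0,"dx":-0.002,"dy":0.0005,"dz":0,"wx":0,"wy":0,"wz":0},{"gripper":0,"dx":-0.003,"dy":0.0005,"dz":0,"wx":0,"wy":0,"wz":0},{"gripper":0,"dx":-0.004,"dy":0.0007,"dz":0,"wx":0,"wy":0,"wz":0},{"gripper":0,"dx":-0.004,"dy":0.0007,"dz":0,"wx":0,"wy":0,"wz":0}]'
```

```text
clock: 7.8
eef_pos: [599.1, 12.4, 234.7]
eef_rot: [3.141, -0.001, -0.168]
wrist_force: [9.5, -1.3, -7.5]
finger_gap: 0.3
finger_force: 4.6
```

```bash
python3 -m inch '[{"gripper":0,"dx":-0.001,"dy":0.0002,"dz":-0.0005,"wx":0,"wy":0,"wz":0},{"gripper":0,"dx":-0.002,"dy":0.0003,"dz":-0.001,"wx":0,"wy":0,"wz":0},{"gripper":0,"dx":-0.002,"dy":0.0003,"dz":-0.001,"wx":0,"wy":0,"wz":0},{"gripper":0,"dx":-0.002,"dy":0.0003,"dz":-0.001,"wx":0,"wy":0,"wz":0},{"gripper":0,"dx":-0.002,"dy":0.0003,"dz":-0.001,"wx":0,"wy":0,"wz":0}]'
```

```text
clock: 8.22
eef_pos: [597.5, 12.7, 234.3]
eef_rot: [-3.141, -0.002, -0.168]
wrist_force: [11.6, -1.4, -4.8]
finger_gap: 0.2
finger_force: 5.5
```

About 11.7 N horizontally. A hair more, then I'll hold for about 2 s.

```bash
python3 -m inch '[{"gripper":0,"dx":-0.0005,"dy":0,"dz":0,"wx":0,"wy":0,"wz":0},{"gripper":0,"dx":-0.0005,"dy":0,"dz":0,"wx":0,"wy":0,"wz":0},{"gripper":0,"dx":-0.0005,"dy":0,"dz":0,"wx":0,"wy":0,"wz":0},{"gripper":0,"dx":-0.0005,"dy":0,"dz":0,"wx":0,"wy":0,"wz":0},{"gripper":0,"dx":-0.0005,"dy":0,"dz":0,"wx":0,"wy":0,"wz":0}]'
for i in 1 2 3 4; do python3 -m inch '[{"gripper":0,"dx":0,"dy":0,"dz":0,"wx":0,"wy":0,"wz":0},{"gripper":0,"dx":0,"dy":0,"dz":0,"wx":0,"wy":0,"wz":0},{"gripper":0,"dx":0,"dy":0,"dz":0,"wx":0,"wy":0,"wz":0},{"gripper":0,"dx":0,"dy":0,"dz":0,"wx":0,"wy":0,"wz":0},{"gripper":0,"dx":0,"dy":0,"dz":0,"wx":0,"wy":0,"wz":0}]'; done
```

```text
clock: 8.63
eef_pos: [597.2, 12.7, 234.3]
eef_rot: [-3.141, -0.003, -0.168]
wrist_force: [13.5, -1.3, -6.4]
finger_gap: 0.6
finger_force: 6.7
clock: 9.05
eef_pos: [597.2, 12.7, 234.3]
eef_rot: [-3.141, -0.003, -0.168]
wrist_force: [13.7, -0.9, -6.9]
finger_gap: 0.1
finger_force: 6.6
clock: 9.47
eef_pos: [597.2, 12.7, 234.3]
eef_rot: [-3.141, -0.003, -0.168]
wrist_force: [13.3, -1.5, -6.9]
finger_gap: 0.4
finger_force: 6.6
clock: 9.88
eef_pos: [597.2, 12.7, 234.3]
eef_rot: [-3.141, -0.003, -0.168]
wrist_force: [13.7, -0.7, -6.8]
finger_gap: 0.7
finger_force: 6.6
clock: 10.3
eef_pos: [597.2, 12.7, 234.3]
eef_rot: [-3.141, -0.003, -0.168]
wrist_force: [13.8, -1.1, -7.8]
finger_gap: 0.3
finger_force: 6.6
```

The reading was a steady 13.6 N. I'll ease to nearer 12 N, hold again, then release.

```bash
python3 -m inch '[{"gripper":0,"dx":0.0007,"dy":0,"dz":0,"wx":0,"wy":0,"wz":0},{"gripper":0,"dx":0.0007,"dy":0,"dz":0,"wx":0,"wy":0,"wz":0},{"gripper":0,"dx":0.0007,"dy":0,"dz":0,"wx":0,"wy":0,"wz":0},{"gripper":0,"dx":0.0007,"dy":0,"dz":0,"wx":0,"wy":0,"wz":0},{"gripper":0,"dx":0.0007,"dy":0,"dz":0,"wx":0,"wy":0,"wz":0}]'
for i in 1 2 3 4; do python3 -m inch '[{"gripper":0,"dx":0,"dy":0,"dz":0,"wx":0,"wy":0,"wz":0},{"gripper":0,"dx":0,"dy":0,"dz":0,"wx":0,"wy":0,"wz":0},{"gripper":0,"dx":0,"dy":0,"dz":0,"wx":0,"wy":0,"wz":0},{"gripper":0,"dx":0,"dy":0,"dz":0,"wx":0,"wy":0,"wz":0},{"gripper":0,"dx":0,"dy":0,"dz":0,"wx":0,"wy":0,"wz":0}]' | grep wrist; done
python3 -m inch '[{"gripper":0,"dx":0.002,"dy":0,"dz":0,"wx":0,"wy":0,"wz":0},{"gripper":0,"dx":0.004,"dy":-0.0007,"dz":0.001,"wx":0,"wy":0,"wz":0},{"gripper":0,"dx":0.006,"dy":-0.001,"dz":0.001,"wx":0,"wy":0,"wz":0},{"gripper":0,"dx":0.009,"dy":-0.0015,"dz":0.001,"wx":0,"wy":0,"wz":0},{"gripper":0,"dx":0.012,"dy":-0.002,"dz":0.001,"wx":0,"wy":0,"wz":0}]'
```

```text
clock: 10.72
eef_pos: [597.4, 12.7, 234.3]
eef_rot: [-3.142, -0.002, -0.168]
wrist_force: [9.1, -1.0, -4.5]
finger_gap: 0.5
finger_force: 4.4
wrist_force: [8.6, -0.5, -4.4]
wrist_force: [9.2, -1.7, -5.0]
wrist_force: [9.3, -0.4, -4.6]
wrist_force: [8.3, -1.4, -5.2]
clock: 12.8
eef_pos: [608.9, 11.0, 235.6]
eef_rot: [-3.141, 0.0, -0.167]
wrist_force: [-1.1, 0.7, -0.1]
finger_gap: 0.3
finger_force: 0.0
```

The easing back showed friction and dropped to 9 N. I'll repeat the pull cleanly to the point that gave about 12 N and hold it.

```bash
python3 -m inch '[{"gripper":0,"dx":-0.004,"dy":0.0007,"dz":0,"wx":0,"wy":0,"wz":0},{"gripper":0,"dx":-0.006,"dy":0.001,"dz":0,"wx":0,"wy":0,"wz":0},{"gripper":0,"dx":-0.008,"dy":0.0013,"dz":0,"wx":0,"wy":0,"wz":0},{"gripper":0,"dx":-0.010,"dy":0.0017,"dz":-0.0005,"wx":0,"wy":0,"wz":0},{"gripper":0,"dx":-0.012,"dy":0.002,"dz":-0.001,"wx":0,"wy":0,"wz":0}]'
python3 -m inch '[{"gripper":0,"dx":0,"dy":0,"dz":0,"wx":0,"wy":0,"wz":0},{"gripper":0,"dx":0,"dy":0,"dz":0,"wx":0,"wy":0,"wz":0},{"gripper":0,"dx":0,"dy":0,"dz":0,"wx":0,"wy":0,"wz":0},{"gripper":0,"dx":0,"dy":0,"dz":0,"wx":0,"wy":0,"wz":0},{"gripper":0,"dx":0,"dy":0,"dz":0,"wx":0,"wy":0,"wz":0}]'
```

```text
clock: 13.22
eef_pos: [597.7, 12.8, 234.1]
eef_rot: [-3.141, -0.003, -0.168]
wrist_force: [18.3, -0.9, -7.5]
finger_gap: 0.4
finger_force: 8.7
clock: 13.63
eef_pos: [597.0, 12.9, 233.9]
eef_rot: [-3.141, -0.001, -0.167]
wrist_force: [7.9, -0.2, -7.2]
finger_gap: 0.5
finger_force: 4.2
```

```bash
python3 -m inch '[{"gripper":0,"dx":-0.0005,"dy":0,"dz":0,"wx":0,"wy":0,"wz":0},{"gripper":0,"dx":-0.001,"dy":0,"dz":0,"wx":0,"wy":0,"wz":0},{"gripper":0,"dx":-0.001,"dy":0,"dz":0,"wx":0,"wy":0,"wz":0},{"gripper":0,"dx":-0.001,"dy":0,"dz":0,"wx":0,"wy":0,"wz":0},{"gripper":0,"dx":-0.001,"dy":0,"dz":0,"wx":0,"wy":0,"wz":0}]'
```

```text
clock: 14.05
eef_pos: [596.7, 12.9, 233.9]
eef_rot: [-3.141, -0.003, -0.167]
wrist_force: [14.9, 0.4, -9.2]
finger_gap: 0.2
finger_force: 7.5
```

```bash
python3 -m inch '[{"gripper":0,"dx":0.0004,"dy":0,"dz":0,"wx":0,"wy":0,"wz":0},{"gripper":0,"dx":0.0004,"dy":0,"dz":0,"wx":0,"wy":0,"wz":0},{"gripper":0,"dx":0.0004,"dy":0,"dz":0,"wx":0,"wy":0,"wz":0},{"gripper":0,"dx":0.0004,"dy":0,"dz":0,"wx":0,"wy":0,"wz":0},{"gripper":0,"dx":0.0004,"dy":0,"dz":0,"wx":0,"wy":0,"wz":0}]'
for i in 1 2 3 4; do python3 -m inch '[{"gripper":0,"dx":0,"dy":0,"dz":0,"wx":0,"wy":0,"wz":0},{"gripper":0,"dx":0,"dy":0,"dz":0,"wx":0,"wy":0,"wz":0},{"gripper":0,"dx":0,"dy":0,"dz":0,"wx":0,"wy":0,"wz":0},{"gripper":0,"dx":0,"dy":0,"dz":0,"wx":0,"wy":0,"wz":0},{"gripper":0,"dx":0,"dy":0,"dz":0,"wx":0,"wy":0,"wz":0}]' | grep wrist; done
```

```text
clock: 14.47
eef_pos: [596.8, 12.9, 233.9]
eef_rot: [-3.141, -0.002, -0.167]
wrist_force: [12.7, 0.8, -8.8]
finger_gap: 0.7
finger_force: 6.1
wrist_force: [12.4, -0.9, -8.3]
wrist_force: [13.1, -0.6, -8.7]
wrist_force: [13.2, 0.1, -7.9]
wrist_force: [13.1, -1.0, -8.9]
```

A steady 12.9 N or so for 2 s. Releasing gently, then up and away.

```bash
python3 -m inch '[{"gripper":0,"dx":0.003,"dy":-0.0005,"dz":0,"wx":0,"wy":0,"wz":0},{"gripper":0,"dx":0.006,"dy":-0.001,"dz":0.001,"wx":0,"wy":0,"wz":0},{"gripper":0,"dx":0.009,"dy":-0.0015,"dz":0.001,"wx":0,"wy":0,"wz":0},{"gripper":0,"dx":0.015,"dy":-0.002,"dz":0.001,"wx":0,"wy":0,"wz":0},{"gripper":0,"dx":0.032,"dy":-0.005,"dz":0.001,"wx":0,"wy":0,"wz":0}]'
python3 -m inch '[{"gripper":0,"dx":0,"dy":0,"dz":0.015,"wx":0,"wy":0,"wz":0},{"gripper":0,"dx":0,"dy":0,"dz":0.035,"wx":0,"wy":0,"wz":0},{"gripper":0,"dx":0,"dy":0,"dz":0.065,"wx":0,"wy":0,"wz":0},{"gripper":0,"dx":0,"dy":0,"dz":0.09,"wx":0,"wy":0,"wz":0},{"gripper":0,"dx":0,"dy":0,"dz":0.1,"wx":0,"wy":0,"wz":0}]'
python3 -m inch '[{"gripper":0,"dx":-0.035,"dy":0,"dz":0,"wx":0,"wy":0,"wz":0},{"gripper":0,"dx":-0.07,"dy":0,"dz":0,"wx":0,"wy":0,"wz":0},{"gripper":0,"dx":-0.105,"dy":0,"dz":0,"wx":0,"wy":0,"wz":0},{"gripper":0,"dx":-0.14,"dy":0,"dz":0,"wx":0,"wy":0,"wz":0},{"gripper":0,"dx":-0.175,"dy":0,"dz":0,"wx":0,"wy":0,"wz":0}]'
python3 -m inch '[{"gripper":0,"dx":-0.03,"dy":0,"dz":0,"wx":0,"wy":0,"wz":0},{"gripper":0,"dx":-0.06,"dy":0,"dz":0,"wx":0,"wy":0,"wz":0},{"gripper":0,"dx":-0.06,"dy":0,"dz":0,"wx":0,"wy":0,"wz":0},{"gripper":0,"dx":-0.06,"dy":0,"dz":0,"wx":0,"wy":0,"wz":0},{"gripper":0,"dx":-0.06,"dy":0,"dz":0,"wx":0,"wy":0,"wz":0}]'
python3 - <<'E'
from h import *
for n in("top","scene"):cv2.imwrite(f"pics/{n}3.png",manip.camera(n))
a=cv2.imread("pics/top3.png")[130:230,235:385];b=cv2.imread("pics/scene3.png")[160:280,235:355]
for n,s in(("top",np.s_[130:230,235:385]),("scene",np.s_[160:280,235:355])):
    print(n,np.abs(cv2.imread(f"pics/{n}3.png")[s].astype(int)-cv2.imread(f"pics/{n}2.png")[s]).mean())
cv2.imwrite("pics/c3.png",np.hstack([cv2.resize(a,(450,300),interpolation=cv2.INTER_CUBIC),cv2.resize(b,(300,300),interpolation=cv2.INTER_CUBIC)]))
E
```

```text
clock: 16.55
eef_pos: [627.9, 8.2, 236.2]
eef_rot: [-3.142, -0.0, -0.167]
wrist_force: [0.5, 0.9, 0.9]
finger_gap: 0.5
finger_force: 0.0
clock: 16.97
eef_pos: [628.7, 7.9, 339.3]
eef_rot: [-3.141, -0.004, -0.167]
wrist_force: [0.4, 0.9, -0.5]
finger_gap: 0.2
finger_force: 0.0
clock: 17.38
eef_pos: [451.4, 8.0, 334.4]
eef_rot: [3.142, 0.001, -0.167]
wrist_force: [0.1, -0.1, 0.8]
finger_gap: 0.7
finger_force: 0.0
clock: 17.8
eef_pos: [393.6, 7.9, 335.2]
eef_rot: [-3.142, 0.0, -0.167]
wrist_force: [-0.1, -0.3, 0.7]
finger_gap: 0.7
finger_force: 0.0
top 2.6492
scene 1.977337962962963
```

View pics/c3.png

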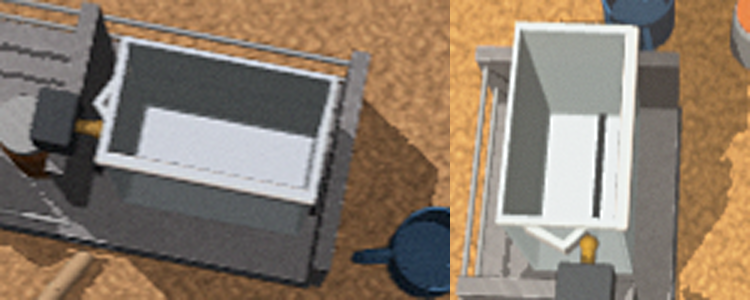

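The picture matches the earlier shut one: front rim at (96,163)-(318,203), and the cup and jar unmoved. Handing in.

```bash
python3 -c "
from cell import manip
print(manip.sign_off())"
```

```text
the job is handed in; nothing more can be done
None
```

The bin is pushed home and latched. The catch held two hooked pulls (about 13.6 N and 12.9 N, roughly 2 s each; the second began with a brief 18 N peak). The bin sprang back fully shut after each, the jars and cup look unmoved, and the arm is clear; I handed the job in but got no verdict back.

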